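# Sort the amber glass containers into their trays

### The arm

A 6-joint arm with a two-finger parallel gripper is mounted at the origin on the work surface. World frame = base frame: x ahead of the robot, y to its left, z up, the work surface at z = 0. Lengths are in mm, angles in rad, forces in N, time in s.
With the tool pointing down it reaches from about 275 to 1000 mm from the base axis. Payload 8.4 kg.
Tool frame: the origin (TCP) lies midway between the tips of the shut fingers; the grasp point (between the pads) lies 19 mm behind it; z points along the fingers, y is the line along which they close (so a half turn about z gives the same grasp; the last joint's range is limited). The gripper opens to 85 mm and grips with 20 to 120 N. Pads are 22 mm wide; open, the fingers measure 114 mm over their backs; the gripper's body (76 mm by 85 mm) begins 54 mm behind the grasp point. The pads swing forward as they close: fully open they stand 13 mm farther back than shut.
Start: joints at [-0.002, 0.353, 1.633, -0, 1.155, -0.002], TCP at [625.002, -0, 231.281] pointing down, gripper open.
Joint ranges: [-2.63, 2.63], [-0.92, 2.1], [0.06, 2.66], [-1.3, 4.44], [0, 2.69], [-3.02, 3.02]. Speed limits (rad/s): [2.22, 2.22, 2.79, 3.14, 3.14, 3.14].

### API

Orientations are given as [roll, pitch, yaw] about the fixed x, y, z axes, in that order (R = Rz(yaw) Ry(pitch) Rx(roll)).
In Python, from rig import r, imaging gives the robot as it stands. The module is installed in compiled form; this text tells all that it offers.
- The arm moves only by the tool arm_command, never from a script. Its argument "deltas" is a list of rows, each an object of numbers: "hand": the finger opening in mm, from 0 to 85.4; "tx", "ty", "tz": the shift along the tool's x, y, z in mm; "wx", "wy", "wz": the turn, a rotation vector about the tool's x, y, z in rad. A call has 1 to 8 rows; each row shifts and turns the commanded pose from where the row before left it, along the tool's axes as they then stand; what a row does not reach is not made up. A row lasts 1/8 s, in which the tool goes at most 62.5 mm and 10.7 degrees, less where a joint would pass 70% of its speed; a pose out of reach is approached as far as the arm can. A call with a gripper value outside its range is refused whole. The fingers move at their own pace and stop on an object; "squeeze" is the grip in N (left out, the last holds). Time passes only in rows, so rows that do not move let the fingers close. It gives the time, the measured TCP pose, the force, the opening and the grip force at its end, in the units of the state.
- r.sense(): the state, without advancing time (a new reading comes with each control period).
- imaging.grab_frame(name): name is "scene" or "side" or "wrist"; returns a dict with "image" (400x640x3 uint8, red, green, blue), "mtx" (3x3 intrinsics, pixels), "world_to_cam" (4x4, takes a point from world to camera coordinates). Camera axes: x right, y up, looking along -z (the intrinsics and any distortion apply to the point x, -y, -z); pixel columns grow to the right and rows downward; lengths in mm; the calibration is good to about 2 mm. A picture is of the moment at which its call begins. There is no depth.
- r.sign_off(): hands the job in; it is judged then, once.
The state is a dict: "clock": time; "qpos": joint angles; "qvel": joint speeds; "joint_efforts": joint torques, N m; "eef_pos": TCP position; "tcp_rot": TCP orientation; "contact_force": force on the tool from outside, world axes, zero at the start; "wrist_torque": the same for the moment, N m; "opening": opening from 0.0 (shut) to 1.0 (fully open); "grasp_force": force on a finger pad.
Only numpy, scipy, OpenCV 4.12 (cv2) and the standard library are available. Lean on these libraries where they do the work, as an engineer would, in place of code of your own. Each camera call takes 0.05 s, during which the arm holds its last target. There are 200 camera calls.

### The job

Two slim vials, a bottle and a squat jar of amber glass stand loose among the clutter in the middle of the perfumer's bench. Put each into the metal tray in which one of its own kind already stands, set down upright on the tray's floor and let go. Do not let any of them, or those already in the trays, topple over, and leave those already there standing in their trays.

Things in the scene. Friction and masses are not known exactly. Their poses are not given: they have to be found in the camera images.
- vial_a: loose slim vial of amber glass on the bench: 22 mm across, straight glass up to 44 mm, narrower black cap 19 across on top, 58 tall in all, about 30 g. Origin: centre of its underside, z up; round, so its yaw does not matter. Its neighbours, trays included (some not listed here), leave over 30 mm free in front and behind, over 40 mm to left and right (y).
- vial_b: a second loose vial, the same as vial_a: 22 mm across, straight glass up to 44 mm, narrower black cap 19 across on top, 58 tall in all, about 30 g. Origin: centre of its underside, z up; round, so its yaw does not matter. Its neighbours, trays included (some not listed here), leave over 30 mm free in front and behind, over 40 mm to left and right (y).
- bottle: loose bottle of amber glass on the bench: 36 mm across and straight up to 52 mm, then a shoulder and a black cap 23 across, 80 tall in all, about 100 g. Origin: centre of its underside, z up; round, so its yaw does not matter. Its neighbours, trays included (some not listed here), leave over 30 mm free in front and behind, over 40 mm to left and right (y).
- jar: loose squat jar of amber glass on the bench: 50 mm across, 40 tall with its flat black lid of the same width, about 130 g. Origin: centre of its underside, z up; round, so its yaw does not matter. Its neighbours, trays included (some not listed here), leave over 30 mm free in front and behind, over 40 mm to left and right (y).
- tray_vial: fixed shallow open aluminium tray, the one in which a vial already stands (kept_vial); all three trays look alike: outside 80 (x) by 164 (y) mm, walls 18 high and 4 thick, floor 4 thick, so the inside is 72 by 156. Origin: centre of its underside on the bench; its y runs along the tray's length, its z up.
- tray_bottle: fixed shallow open aluminium tray, the one in which a bottle already stands (kept_bottle); all three trays look alike: outside 80 (x) by 164 (y) mm, walls 18 high and 4 thick, floor 4 thick, so the inside is 72 by 156. Origin: centre of its underside on the bench; its y runs along the tray's length, its z up.
- tray_jar: fixed shallow open aluminium tray, the one in which a jar already stands (kept_jar); all three trays look alike: outside 80 (x) by 164 (y) mm, walls 18 high and 4 thick, floor 4 thick, so the inside is 72 by 156. Origin: centre of its underside on the bench; its y runs along the tray's length, its z up.
- kept_vial: vial like vial_a that already stands in tray_vial, unfastened, near the tray's -y end: 22 mm across, straight glass up to 44 mm, narrower black cap 19 across on top, 58 tall in all, about 30 g. Origin: centre of its underside, z up; round, so its yaw does not matter.
- kept_bottle: bottle like the loose one that already stands in tray_bottle, unfastened, near the tray's +y end: 36 mm across and straight up to 52 mm, then a shoulder and a black cap 23 across, 80 tall in all, about 100 g. Origin: centre of its underside, z up; round, so its yaw does not matter.
- kept_jar: jar like the loose one that already stands in tray_jar, unfastened, near the tray's -y end: 50 mm across, 40 tall with its flat black lid of the same width, about 130 g. Origin: centre of its underside, z up; round, so its yaw does not matter.

How it is judged:
By the outcome, as a careful person would: the job done as asked, in the order asked, and still so for the second after the job is handed in, with the robot touching nothing.
It also fails if it takes over 120 s, if anything falls off the work surface, if the arm or the gripper's body presses on something with over 40 N, if the wrist force passes 120 N, or if a joint passes its speed limit or range.

## Working session

There is one attempt and no reset: what is moved stays moved. The work goes in short steps, Python scripts to look and compute and a tool call to move; the robot and the scene stay as the last step left them, time stands still between calls to the robot, and variables do not carry over. Pictures are saved under pics/ and viewed, at most 14 in all, crops included, and the job is handed in when it is done.

Besides the shell and the picture viewer there is one more tool, called after ">>>" as name([rows], argument=value, ...), one row to a line, values as JSON. arm_command: Moves the arm, as the interface text tells. Its arguments: {"type":"object","properties":{"deltas":{"type":"array"},"squeeze":{"type":"number"}},"required":["deltas"]}

```bash
mkdir -p pics
python3 - <<'E'
from rig import r, imaging
import cv2,numpy as np
for n in("scene","side","wrist"):
    f=imaging.grab_frame(n); cv2.imwrite(f"pics/{n}0.png",f["image"][...,::-1])
    T=f["world_to_cam"]; print(n,f["mtx"].tolist(),(-T[:3,:3].T@T[:3,3]).round(), T[:3,:3].round(2).tolist(),[k for k in f])
s=r.sense();print(s["eef_pos"],s["tcp_rot"],s["clock"],s["opening"])
E
```

```text
scene [[361.30367839330887, 0.0, 317.46360776449865], [0.0, 361.30367839330887, 200.92256370134734], [0.0, 0.0, 1.0]] [1143.   71.  726.] [[-0.13, 0.99, 0.02], [-0.74, -0.11, 0.66], [0.66, 0.07, 0.75]] ['image', 'mtx', 'world_to_cam']
side [[414.4443556505329, 0.0, 313.95452383628276], [0.0, 414.4443556505329, 201.59330016970205], [0.0, 0.0, 1.0]] [ 440. -753.  655.] [[0.99, -0.15, -0.01], [0.11, 0.62, 0.78], [-0.11, -0.77, 0.63]] ['image', 'mtx', 'world_to_cam']
wrist [[283.68029198916116, 0.0, 317.0741231805066], [0.0, 283.68029198916116, 199.17740055708953], [0.0, 0.0, 1.0]] [626.  69. 374.] [[1.0, 0.0, -0.0], [-0.0, 0.96, -0.28], [0.0, 0.28, 0.96]] ['image', 'mtx', 'world_to_cam']
[ 6.24624180e+02 -3.39587173e-02  2.30724159e+02] [-3.14048228e+00  4.52432640e-05  1.57076351e+00] 0.15 0.9988891583445539
```

View pics/scene0.png

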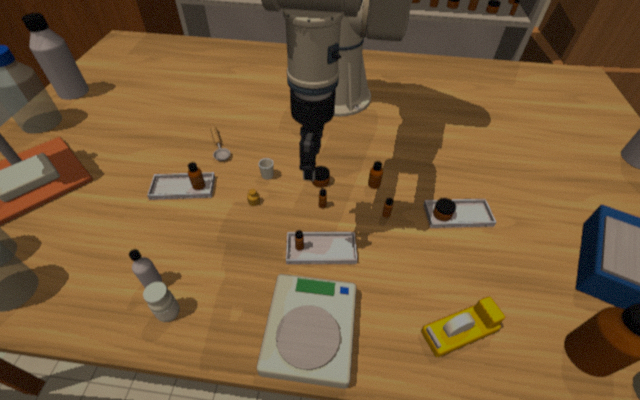

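View pics/side0.png

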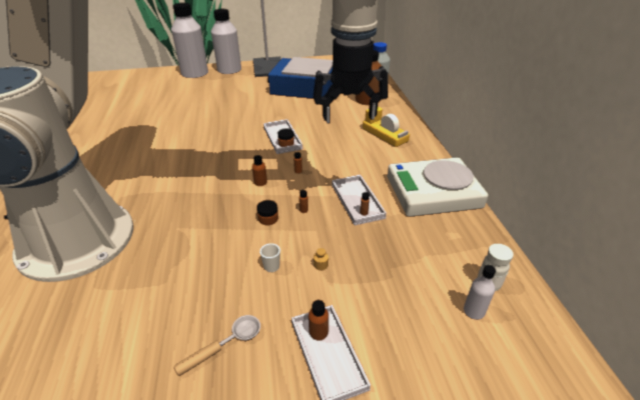

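View pics/wrist0.png

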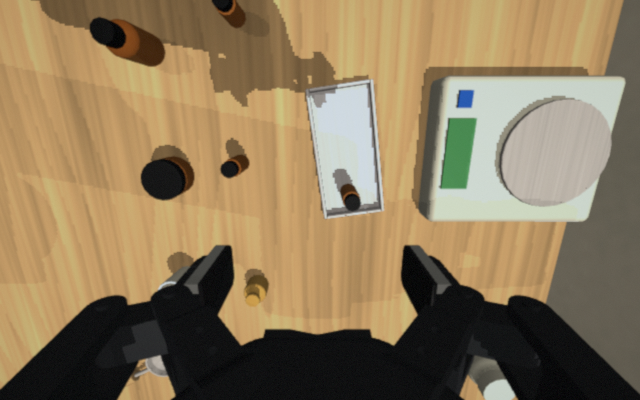

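```bash
cat > h.py <<'E'
from rig import r, imaging
import cv2,numpy as np
def ray(f,uv,z):
    T=f["world_to_cam"]; c=-T[:3,:3].T@T[:3,3]
    d=np.linalg.inv(f["mtx"])@[uv[0],uv[1],1]; d=T[:3,:3].T@[d[0],-d[1],-d[2]]
    return (c+d*(z-c[2])/d[2])[:2].round(0)
def grab(n,name=None):
    f=imaging.grab_frame(n)
    if name: cv2.imwrite(f"pics/{name}.png",f["image"][...,::-1])
    return f
E
python3 - <<'E'
from h import *
P={"wrist":{"vial1":(231,170,58),"jar":(163,179,40),"bottle":(107,33,80),"vial2":(222,3,58),"keptvial":(351,201,62),"tv":[(308,90,18),(373,82,18),(382,211,18),(325,217,18)]},
"scene":{"vial1":(323,192,58),"jar":(321,174,40),"bottle":(377,166,80),"vial2":(389,202,58),"keptvial":(299,234,62),"keptbottle":(193,167,84),"keptjar":(444,206,44),
"tv":[(287,234,18),(355,234,18),(357,261,18),(287,262,18)],"tb":[(152,177,18),(214,174,18),(214,195,18),(150,198,18)],"tj":[(426,201,18),(489,200,18),(495,224,18),(432,227,18)]},
"side":{"vial1":(304,194,58),"jar":(267,208,40),"bottle":(258,160,80),"vial2":(298,156,58),"keptvial":(365,197,62),"keptbottle":(318,308,84),"keptjar":(286,134,44),
"tb":[(293,318,18),(331,309,18),(367,383,18),(326,398,18)],"tj":[(265,125,18),(289,121,18),(302,148,18),(277,152,18)]}}
for n,d in P.items():
    f=grab(n)
    for k,v in d.items():
        if isinstance(v,tuple): print(n,k,ray(f,v[:2],v[2]))
        else:
            q=np.array([ray(f,a[:2],a[2]) for a in v]); m=q.mean(0)
            (c,s,a)=cv2.minAreaRect(q.astype(np.float32)); print(n,k,m,s,a,q.tolist())
E
```

```text
wrist vial1 [529.  13.]
wrist jar [441.  -1.]
wrist bottle [432. 145.]
wrist vial2 [534. 176.]
wrist keptvial [665. -22.]
wrist tv [663.75  26.25] (76.52413177490234, 161.4095916748047) 7.523820877075195 [[615.0, 101.0], [691.0, 110.0], [712.0, -49.0], [637.0, -57.0]]
scene vial1 [528.  15.]
scene jar [446.   0.]
scene bottle [436. 145.]
scene vial2 [538. 180.]
scene keptvial [668. -23.]
scene keptbottle [ 513. -323.]
scene keptjar [519. 319.]
scene tv [666.5  29.5] (78.34051513671875, 164.6147003173828) 8.031657218933105 [[640.0, -58.0], [617.0, 105.0], [692.0, 114.0], [717.0, -43.0]]
scene tb [ 522.5 -364.5] (79.60311889648438, 174.9495391845703) 12.454349517822266 [[503.0, -459.0], [467.0, -296.0], [543.0, -271.0], [577.0, -432.0]]
scene tj [511.5  368.25] (85.31295776367188, 173.60789489746094) 9.574227333068848 [[484.0, 283.0], [456.0, 449.0], [537.0, 449.0], [569.0, 292.0]]
side vial1 [525.   4.]
side jar [436. -11.]
side bottle [426. 132.]
side vial2 [531. 167.]
side keptvial [660. -36.]
side keptbottle [ 503. -337.]
side keptjar [512. 312.]
side tb [ 514.   -373.75] (72.14556884765625, 156.58868408203125) 11.53462028503418 [[462.0, -303.0], [534.0, -295.0], [564.0, -442.0], [496.0, -455.0]]
side tj [505.5 348. ] (78.01209259033203, 170.1772918701172) 7.0283966064453125 [[456.0, 425.0], [533.0, 438.0], [553.0, 269.0], [480.0, 260.0]]
```

>>> arm_command([
  {"wz": 0.175, "hand": 60},
  {"wz": 0.175},
  {"wz": 0.175},
  {"wz": 0.175},
  {"wz": 0.175},
  {"wz": 0.175},
  {"wz": 0.175},
  {"wz": 0.175},
], squeeze=25)

```text
schema error: expected keys hand, tx, ty, tz, wx, wy, wz
```

>>> arm_command([
  {"wz": 0.171},
  {"tx": -49},
  {"tx": -48, "ty": -12},
  {"tz": 40},
  {"tz": 31},
  {},
])

```text
schema error: expected keys hand, tx, ty, tz, wx, wy, wz
```

Run:
```python
from h import *
s=r.sense();print(s["eef_pos"],s["tcp_rot"],s["opening"],s["clock"],s["qpos"])
f=grab("wrist","w1");T=f["world_to_cam"];print(T[:3,:3].round(2).tolist(),-T[:3,:3].T@T[:3,3])
np.savez("w1.npz",**f)
```

```text
[ 6.24846311e+02 -2.32555479e-04  2.31032356e+02] [-3.14110785e+00 -1.77510867e-05  1.57080508e+00] 1.0034412422809942 0.3 [-2.41005732e-03  3.53238079e-01  1.63363300e+00  1.81208605e-05
  1.15520642e+00 -2.42613794e-03]
[[1.0, 0.0, 0.0], [-0.0, 0.96, -0.28], [-0.0, 0.28, 0.96]] [626.21974234  69.19314559 374.42040792]
```

View pics/w1.png

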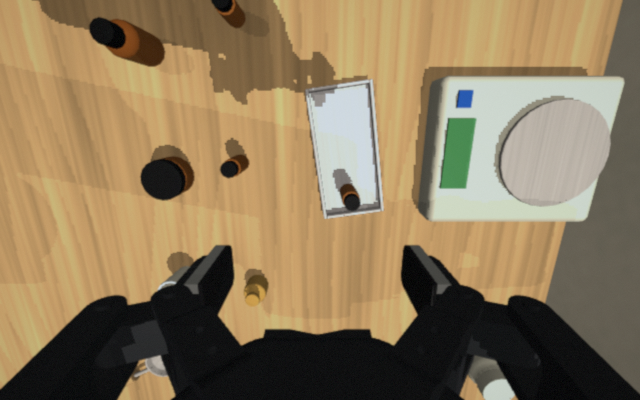

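The moves were refused because every row needs all the keys. The picture is unchanged, with vial 1's cap at (231,170).

>>> arm_command([
  {"hand": 60, "tx": 0, "ty": 0, "tz": 0, "wx": 0, "wy": 0, "wz": 0.175},
  {"hand": 60, "tx": 0, "ty": 0, "tz": 0, "wx": 0, "wy": 0, "wz": 0.175},
  {"hand": 60, "tx": 0, "ty": 0, "tz": 0, "wx": 0, "wy": 0, "wz": 0.175},
  {"hand": 60, "tx": 0, "ty": 0, "tz": 0, "wx": 0, "wy": 0, "wz": 0.175},
  {"hand": 60, "tx": 0, "ty": 0, "tz": 0, "wx": 0, "wy": 0, "wz": 0.175},
  {"hand": 60, "tx": 0, "ty": 0, "tz": 0, "wx": 0, "wy": 0, "wz": 0.175},
  {"hand": 60, "tx": 0, "ty": 0, "tz": 0, "wx": 0, "wy": 0, "wz": 0.175},
  {"hand": 60, "tx": 0, "ty": 0, "tz": 0, "wx": 0, "wy": 0, "wz": 0.175},
], squeeze=25)

```text
clock: 1.35
eef_pos: [625.0, -0.0, 231.2]
tcp_rot: [-3.142, 0.0, 0.165]
contact_force: [-0.8, -0.6, 0.2]
opening: 0.703
grasp_force: 0.0
```

>>> arm_command([
  {"hand": 60, "tx": 0, "ty": 0, "tz": 0, "wx": 0, "wy": 0, "wz": 0.171},
  {"hand": 60, "tx": -49, "ty": 0, "tz": 0, "wx": 0, "wy": 0, "wz": 0},
  {"hand": 60, "tx": -48, "ty": -12, "tz": 0, "wx": 0, "wy": 0, "wz": 0},
  {"hand": 60, "tx": 0, "ty": 0, "tz": 40, "wx": 0, "wy": 0, "wz": 0},
  {"hand": 60, "tx": 0, "ty": 0, "tz": 31, "wx": 0, "wy": 0, "wz": 0},
  {"hand": 60, "tx": 0, "ty": 0, "tz": 0, "wx": 0, "wy": 0, "wz": 0},
])

```text
clock: 2.1
eef_pos: [526.3, 12.0, 158.6]
tcp_rot: [3.142, 0.004, -0.0]
contact_force: [-0.4, -0.0, -0.6]
opening: 0.706
grasp_force: 0.0
```

Run:
```python
from h import *
s=r.sense();print(s["eef_pos"],s["tcp_rot"],s["opening"],s["clock"],s["qpos"])
f=grab("wrist","w2");T=f["world_to_cam"];print(T[:3,:3].round(2).tolist(),-T[:3,:3].T@T[:3,3])
np.savez("w2.npz",**f)
```

```text
[526.33397093  12.01531104 158.62643139] [ 3.14152686e+00  4.14997203e-03 -1.71616192e-04] 0.7055690593194451 2.1 [1.99636045e-02 2.88816011e-01 1.90859594e+00 2.18785676e-05
 9.48331157e-01 1.59091862e+00]
[[0.0, -1.0, -0.0], [0.96, 0.0, -0.28], [0.28, 0.0, 0.96]] [598.08514964  11.36157402 301.7307579 ]
```

View pics/w2.png

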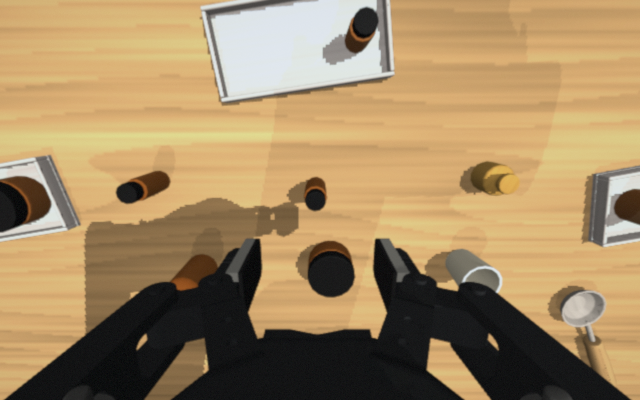

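Vial 1's cap is at (316,202), vial 2's at (128,192) and the jar lid at (331,274). The vial tray is at the top.

Run:
```python
from h import *
f=np.load("w2.npz")
for n,p in dict(v1=(316,202,58),v2=(128,192,58),jar=(331,274,40),kv=(365,19,62),c1=(203,12,18),c2=(222,102,18),c3=(393,75,18),jl=(297,274,40),jr=(356,274,40)).items(): print(n,ray(f,p[:2],p[2]))
s=r.sense();print(s["eef_pos"],s["tcp_rot"])
```

```text
v1 [525.  12.]
v2 [534. 179.]
jar [441.  -3.]
kv [668. -24.]
c1 [686. 111.]
c2 [612. 101.]
c3 [635. -59.]
jl [441.  32.]
jr [441. -29.]
[527.58636447  12.00301109 160.0680244 ] [ 3.14155430e+00  1.71960208e-03 -1.98295408e-04]
```

>>> arm_command([
  {"hand": 60, "tx": -1, "ty": 0, "tz": 40, "wx": 0, "wy": 0, "wz": 0},
  {"hand": 60, "tx": 0, "ty": 0, "tz": 40, "wx": 0, "wy": 0, "wz": 0},
  {"hand": 60, "tx": 0, "ty": 0, "tz": 40, "wx": 0, "wy": 0, "wz": 0},
  {"hand": 60, "tx": 0, "ty": 0, "tz": 25, "wx": 0, "wy": 0, "wz": 0},
  {"hand": 60, "tx": 0, "ty": 0, "tz": 0, "wx": 0, "wy": 0, "wz": 0},
  {"hand": 40, "tx": 0, "ty": 0, "tz": 0, "wx": 0, "wy": 0, "wz": 0},
  {"hand": 28, "tx": 0, "ty": 0, "tz": 0, "wx": 0, "wy": 0, "wz": 0},
  {"hand": 28, "tx": 0, "ty": 0, "tz": 0, "wx": 0, "wy": 0, "wz": 0},
])

```text
clock: 3.15
eef_pos: [527.7, 12.0, 16.3]
tcp_rot: [-3.142, -0.002, -0.0]
contact_force: [0.3, 0.3, 0.6]
opening: 0.329
grasp_force: 0.0
```

>>> arm_command([
  {"hand": 22, "tx": 0, "ty": 0, "tz": 0, "wx": 0, "wy": 0, "wz": 0},
  {"hand": 15, "tx": 0, "ty": 0, "tz": 0, "wx": 0, "wy": 0, "wz": 0},
  {"hand": 15, "tx": 0, "ty": 0, "tz": 0, "wx": 0, "wy": 0, "wz": 0},
  {"hand": 15, "tx": 0, "ty": 0, "tz": 0, "wx": 0, "wy": 0, "wz": 0},
])

```text
clock: 3.65
eef_pos: [527.4, 12.1, 15.9]
tcp_rot: [-3.141, -0.001, -0.0]
contact_force: [-0.9, 0.5, 6.0]
opening: 0.248
grasp_force: 24.2
```

>>> arm_command([
  {"hand": 15, "tx": 0, "ty": 0, "tz": -25, "wx": 0, "wy": 0, "wz": 0},
  {"hand": 15, "tx": 0, "ty": 0, "tz": -40, "wx": 0, "wy": 0, "wz": 0},
  {"hand": 15, "tx": 36, "ty": -14, "tz": 0, "wx": 0, "wy": 0, "wz": 0},
  {"hand": 15, "tx": 36, "ty": -15, "tz": 0, "wx": 0, "wy": 0, "wz": 0},
  {"hand": 15, "tx": 36, "ty": -14, "tz": 0, "wx": 0, "wy": 0, "wz": 0},
  {"hand": 15, "tx": 36, "ty": -15, "tz": 0, "wx": 0, "wy": 0, "wz": 0},
  {"hand": 15, "tx": 0, "ty": 0, "tz": 0, "wx": 0, "wy": 0, "wz": 0},
  {"hand": 15, "tx": 0, "ty": 0, "tz": 0, "wx": 0, "wy": 0, "wz": 0},
])

```text
clock: 4.65
eef_pos: [669.9, 69.8, 79.7]
tcp_rot: [3.141, 0.002, -0.0]
contact_force: [0.4, -0.1, -0.0]
opening: 0.251
grasp_force: 24.6
```

>>> arm_command([
  {"hand": 15, "tx": 0, "ty": 0, "tz": 30, "wx": 0, "wy": 0, "wz": 0},
  {"hand": 15, "tx": 0, "ty": 0, "tz": 20, "wx": 0, "wy": 0, "wz": 0},
  {"hand": 15, "tx": 0, "ty": 0, "tz": 8, "wx": 0, "wy": 0, "wz": 0},
  {"hand": 15, "tx": 0, "ty": 0, "tz": 2, "wx": 0, "wy": 0, "wz": 0},
  {"hand": 15, "tx": 0, "ty": 0, "tz": 0, "wx": 0, "wy": 0, "wz": 0},
  {"hand": 15, "tx": 0, "ty": 0, "tz": 1, "wx": 0, "wy": 0, "wz": 0},
  {"hand": 15, "tx": 0, "ty": 0, "tz": 0, "wx": 0, "wy": 0, "wz": 0},
  {"hand": 15, "tx": 0, "ty": 0, "tz": 0, "wx": 0, "wy": 0, "wz": 0},
])

```text
clock: 5.65
eef_pos: [671.7, 70.1, 20.0]
tcp_rot: [-3.141, -0.001, -0.0]
contact_force: [0.5, -1.0, 3.4]
opening: 0.252
grasp_force: 24.9
```

Run:
```python
from h import *
grab("scene","s3")
f=cv2.imread("pics/s3.png")[140:290,140:510]; a=cv2.resize(f,None,fx=2,fy=2)
g=grab("side");b=cv2.resize(g["image"][100:250,220:405,::-1],None,fx=2,fy=2)
cv2.imwrite("pics/m3.png",np.vstack([a,np.hstack([b,np.zeros_like(b)])])[:, :800])
```

```text
(no output)
```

View pics/m3.png

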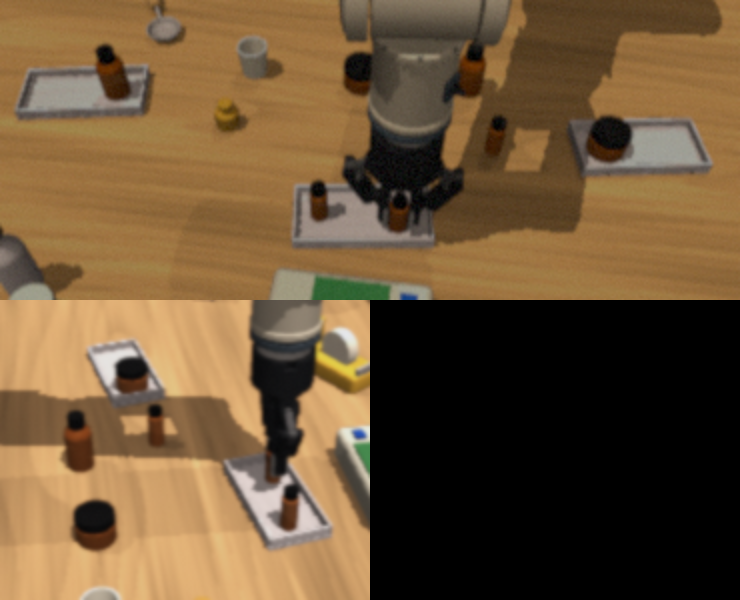

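The held vial stands upright on the vial tray's floor, at crop (400,212). I'll release it and go for the second one.

>>> arm_command([
  {"hand": 25, "tx": 0, "ty": 0, "tz": 0, "wx": 0, "wy": 0, "wz": 0},
  {"hand": 30, "tx": 0, "ty": 0, "tz": 0, "wx": 0, "wy": 0, "wz": 0},
  {"hand": 32, "tx": 0, "ty": 0, "tz": 0, "wx": 0, "wy": 0, "wz": 0},
  {"hand": 32, "tx": 0, "ty": 0, "tz": 0, "wx": 0, "wy": 0, "wz": 0},
  {"hand": 32, "tx": 0, "ty": 0, "tz": -20, "wx": 0, "wy": 0, "wz": 0},
  {"hand": 32, "tx": 0, "ty": 0, "tz": -30, "wx": 0, "wy": 0, "wz": 0},
  {"hand": 60, "tx": 0, "ty": 0, "tz": -35, "wx": 0, "wy": 0, "wz": 0},
  {"hand": 60, "tx": 0, "ty": 0, "tz": 0, "wx": 0, "wy": 0, "wz": 0},
])

```text
clock: 6.75
eef_pos: [673.6, 70.2, 109.0]
tcp_rot: [-3.141, -0.007, -0.0]
contact_force: [0.0, -0.5, 0.2]
opening: 0.701
grasp_force: 0.0
```

>>> arm_command([
  {"hand": 60, "tx": -35, "ty": -27, "tz": 0, "wx": 0, "wy": 0, "wz": 0},
  {"hand": 60, "tx": -34, "ty": -27, "tz": 0, "wx": 0, "wy": 0, "wz": 0},
  {"hand": 60, "tx": -34, "ty": -27, "tz": 0, "wx": 0, "wy": 0, "wz": 0},
  {"hand": 60, "tx": -34, "ty": -27, "tz": 0, "wx": 0, "wy": 0, "wz": 0},
  {"hand": 60, "tx": 0, "ty": 0, "tz": 0, "wx": 0, "wy": 0, "wz": 0},
  {"hand": 60, "tx": 0, "ty": 0, "tz": 0, "wx": 0, "wy": 0, "wz": 0},
])

```text
clock: 7.5
eef_pos: [534.6, 178.0, 104.6]
tcp_rot: [-3.142, -0.001, 0.0]
contact_force: [-0.1, 0.2, -0.2]
opening: 0.705
grasp_force: 0.0
```

Run:
```python
from h import *
print(r.sense()["eef_pos"])
f=grab("wrist","w4");np.savez("w4.npz",**f)
```

```text
[534.59880117 178.03234427 104.59630744]
```

View pics/w4.png

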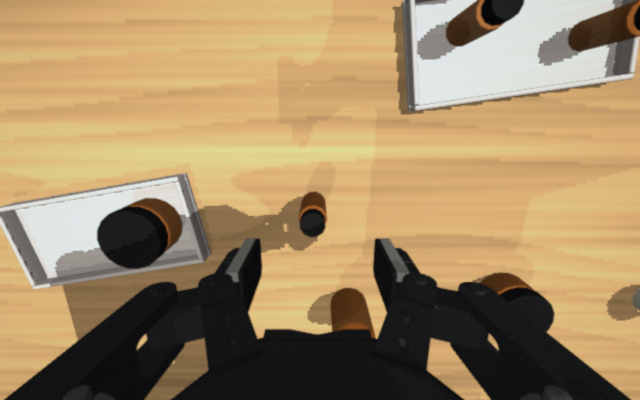

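Vial 2's cap is at (313,222). The placed vial stands upright at the top right, and the jar tray's corners are at (186,176), (209,258), (37,287) and (0,207).

Run:
```python
from h import *
f=np.load("w4.npz")
for n,p in dict(v2=(313,222,58),v2b=(313,203,44),kj=(135,238,44),c1=(186,176,18),c2=(209,258,18),c3=(37,287,18),c4=(0,207,18),va=(500,8,62)).items(): print(n,ray(f,p[:2],p[2]))
```

```text
v2 [535. 180.]
v2b [545. 180.]
kj [516. 319.]
c1 [560. 285.]
c2 [485. 274.]
c3 [455. 436.]
c4 [533. 447.]
va [666.  73.]
```

>>> arm_command([
  {"hand": 60, "tx": 0, "ty": -1, "tz": 40, "wx": 0, "wy": 0, "wz": 0},
  {"hand": 60, "tx": 0, "ty": 0, "tz": 35, "wx": 0, "wy": 0, "wz": 0},
  {"hand": 60, "tx": 0, "ty": 0, "tz": 15, "wx": 0, "wy": 0, "wz": 0},
  {"hand": 60, "tx": 0, "ty": 0, "tz": 0, "wx": 0, "wy": 0, "wz": 0},
  {"hand": 40, "tx": 0, "ty": 0, "tz": 0, "wx": 0, "wy": 0, "wz": 0},
  {"hand": 28, "tx": 0, "ty": 0, "tz": 0, "wx": 0, "wy": 0, "wz": 0},
  {"hand": 28, "tx": 0, "ty": 0, "tz": 0, "wx": 0, "wy": 0, "wz": 0},
  {"hand": 22, "tx": 0, "ty": 0, "tz": 0, "wx": 0, "wy": 0, "wz": 0},
])

```text
clock: 8.55
eef_pos: [534.3, 179.2, 14.8]
tcp_rot: [-3.141, -0.001, -0.0]
contact_force: [0.9, 0.2, 1.1]
opening: 0.258
grasp_force: 0.3
```

>>> arm_command([
  {"hand": 15, "tx": 0, "ty": 0, "tz": 0, "wx": 0, "wy": 0, "wz": 0},
  {"hand": 15, "tx": 0, "ty": 0, "tz": 0, "wx": 0, "wy": 0, "wz": 0},
  {"hand": 15, "tx": 0, "ty": 0, "tz": 0, "wx": 0, "wy": 0, "wz": 0},
])

```text
clock: 8.93
eef_pos: [534.4, 179.2, 14.8]
tcp_rot: [-3.141, -0.001, -0.0]
contact_force: [-1.1, 0.4, 6.0]
opening: 0.253
grasp_force: 24.3
```

Run:
```python
from h import *
f=grab("scene")
for p in [(455,200),(462,185),(462,170),(440,190),(345,160),(352,195),(385,215)]:
    q=(140+p[0]/2,140+p[1]/2)
    a=ray(f,q,0);b=ray(f,q,100); t=(671-a[0])/(b[0]-a[0]); print(p,(a+t*(b-a)),t*100)
```

```text
(455, 200) [671.    130.375] 73.61111111111111
(462, 185) [671.         134.73684211] 102.63157894736842
(462, 170) [671.         131.21518987] 127.84810126582278
(440, 190) [671.         112.64864865] 89.1891891891892
(345, 160) [671.           8.53846154] 123.07692307692308
(352, 195) [671.          15.84507042] 60.56338028169014
(385, 215) [671.          54.88235294] 29.411764705882355
```

>>> arm_command([
  {"hand": 15, "tx": 0, "ty": 0, "tz": -35, "wx": 0, "wy": 0, "wz": 0},
  {"hand": 15, "tx": 0, "ty": 0, "tz": -40, "wx": 0, "wy": 0, "wz": 0},
  {"hand": 15, "tx": 28, "ty": 38, "tz": 0, "wx": 0, "wy": 0, "wz": 0},
  {"hand": 15, "tx": 27, "ty": 38, "tz": 0, "wx": 0, "wy": 0, "wz": 0},
  {"hand": 15, "tx": 27, "ty": 38, "tz": 0, "wx": 0, "wy": 0, "wz": 0},
  {"hand": 15, "tx": 27, "ty": 37, "tz": 0, "wx": 0, "wy": 0, "wz": 0},
  {"hand": 15, "tx": 0, "ty": 0, "tz": 0, "wx": 0, "wy": 0, "wz": 0},
  {"hand": 15, "tx": 0, "ty": 0, "tz": 0, "wx": 0, "wy": 0, "wz": 0},
])

```text
clock: 9.98
eef_pos: [642.3, 28.1, 88.8]
tcp_rot: [-3.141, 0.001, -0.001]
contact_force: [-0.7, 0.5, -0.5]
opening: 0.248
grasp_force: 24.7
```

>>> arm_command([
  {"hand": 15, "tx": 0, "ty": 0, "tz": 30, "wx": 0, "wy": 0, "wz": 0},
  {"hand": 15, "tx": 0, "ty": 0, "tz": 25, "wx": 0, "wy": 0, "wz": 0},
  {"hand": 15, "tx": 0, "ty": 0, "tz": 0, "wx": 0, "wy": 0, "wz": 0},
])

```text
clock: 10.35
eef_pos: [640.6, 29.1, 32.5]
tcp_rot: [3.142, 0.004, 0.001]
contact_force: [-0.7, 0.2, 0.9]
opening: 0.243
grasp_force: 24.7
```

Run:
```python
from h import *
a=grab("scene")["image"][195:295,260:390,::-1]; b=grab("side")["image"][140:240,310:440,::-1]
cv2.imwrite("pics/m5.png",cv2.resize(np.hstack([a,b]),None,fx=3,fy=3,interpolation=2))
```

```text
(no output)
```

View pics/m5.png

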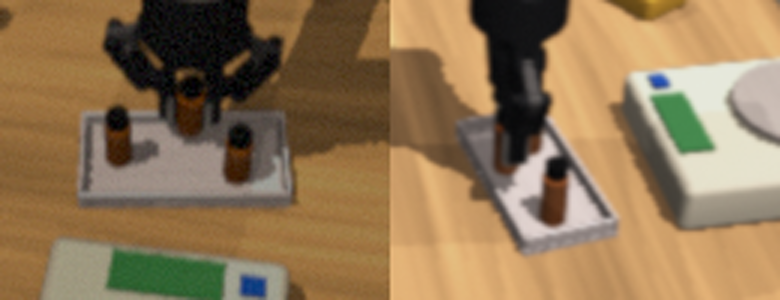

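The held vial hovers over the rear of the tray, and the other two stand upright and clear of the gripper. I'll lower it.

>>> arm_command([
  {"hand": 15, "tx": 2, "ty": 0, "tz": 8, "wx": 0, "wy": 0, "wz": 0},
  {"hand": 15, "tx": 0, "ty": 0, "tz": 5, "wx": 0, "wy": 0, "wz": 0},
  {"hand": 15, "tx": 0, "ty": 0, "tz": 2, "wx": 0, "wy": 0, "wz": 0},
  {"hand": 15, "tx": 0, "ty": 0, "tz": 0, "wx": 0, "wy": 0, "wz": 0},
  {"hand": 15, "tx": 0, "ty": 0, "tz": 1, "wx": 0, "wy": 0, "wz": 0},
  {"hand": 15, "tx": 0, "ty": 0, "tz": 0, "wx": 0, "wy": 0, "wz": 0},
  {"hand": 15, "tx": 0, "ty": 0, "tz": 0, "wx": 0, "wy": 0, "wz": 0},
])

```text
clock: 11.32
eef_pos: [645.2, 27.9, 18.8]
tcp_rot: [3.142, -0.0, -0.0]
contact_force: [-2.3, -0.1, 6.9]
opening: 0.253
grasp_force: 25.2
```

>>> arm_command([
  {"hand": 25, "tx": 0, "ty": 0, "tz": 0, "wx": 0, "wy": 0, "wz": 0},
  {"hand": 30, "tx": 0, "ty": 0, "tz": 0, "wx": 0, "wy": 0, "wz": 0},
  {"hand": 32, "tx": 0, "ty": 0, "tz": 0, "wx": 0, "wy": 0, "wz": 0},
  {"hand": 32, "tx": 0, "ty": 0, "tz": 0, "wx": 0, "wy": 0, "wz": 0},
  {"hand": 32, "tx": 0, "ty": 0, "tz": -20, "wx": 0, "wy": 0, "wz": 0},
  {"hand": 32, "tx": 0, "ty": 0, "tz": -40, "wx": 0, "wy": 0, "wz": 0},
  {"hand": 70, "tx": 0, "ty": 0, "tz": -50, "wx": 0, "wy": 0, "wz": 0},
  {"hand": 70, "tx": 0, "ty": 0, "tz": 0, "wx": 0, "wy": 0, "wz": 0},
])

```text
clock: 12.32
eef_pos: [648.3, 28.1, 134.2]
tcp_rot: [-3.141, -0.009, -0.0]
contact_force: [-0.9, -0.6, -0.0]
opening: 0.788
grasp_force: 0.0
```

>>> arm_command([
  {"hand": 70, "tx": -43, "ty": -23, "tz": 0, "wx": 0, "wy": 0, "wz": 0},
  {"hand": 70, "tx": -43, "ty": -23, "tz": 0, "wx": 0, "wy": 0, "wz": 0},
  {"hand": 70, "tx": -43, "ty": -23, "tz": 0, "wx": 0, "wy": 0, "wz": 0},
  {"hand": 70, "tx": -42, "ty": -23, "tz": 0, "wx": 0, "wy": 0, "wz": 0},
  {"hand": 70, "tx": -42, "ty": -23, "tz": 0, "wx": 0, "wy": 0, "wz": 0},
  {"hand": 70, "tx": 0, "ty": 0, "tz": 0, "wx": 0, "wy": 0, "wz": 0},
  {"hand": 70, "tx": 0, "ty": 0, "tz": 0, "wx": 0, "wy": 0, "wz": 0},
])

```text
clock: 13.2
eef_pos: [432.8, 143.2, 128.8]
tcp_rot: [-3.141, -0.001, 0.001]
contact_force: [-0.9, -0.0, 0.2]
opening: 0.821
grasp_force: 0.0
```

Run:
```python
from h import *
s=r.sense();print(s["eef_pos"],s["tcp_rot"])
f=grab("wrist");g=grab("scene")
np.savez("w6.npz",**f)
cv2.imwrite("pics/m6.png",np.vstack([f["image"][...,::-1],np.hstack([cv2.resize(g["image"][195:295,260:390,::-1],None,fx=2,fy=2),np.zeros((200,380,3),np.uint8)])]))
```

```text
[432.79164598 143.22648209 128.79932014] [-3.14129831e+00 -1.45881686e-03  5.64817473e-04]
```

View pics/m6.png

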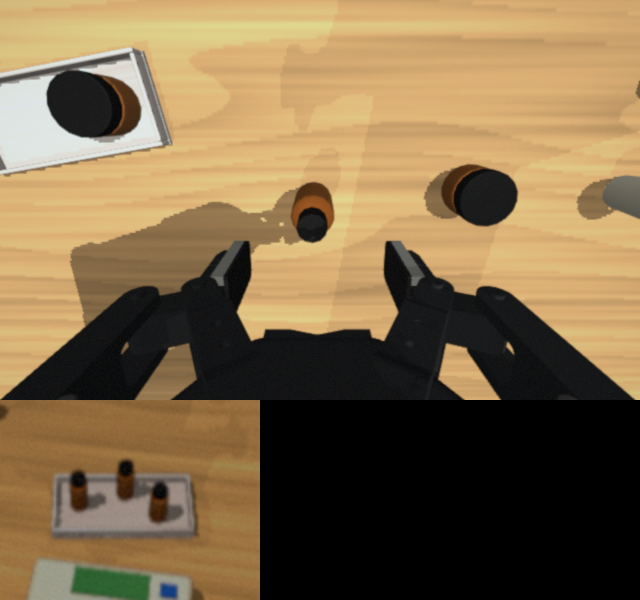

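Three vials stand upright in the vial tray. The bottle cap is at (312,227) and the jar lid at (486,198).

Run:
```python
from h import *
f=np.load("w6.npz")
for n,p in dict(b=(312,227,80),jar=(487,198,40)).items(): print(n,ray(f,p[:2],p[2]))
```

```text
b [428. 146.]
jar [439.  -2.]
```

>>> arm_command([
  {"hand": 70, "tx": -2, "ty": -2, "tz": 40, "wx": 0, "wy": 0, "wz": 0},
  {"hand": 70, "tx": 0, "ty": 0, "tz": 40, "wx": 0, "wy": 0, "wz": 0},
  {"hand": 70, "tx": 0, "ty": 0, "tz": 30, "wx": 0, "wy": 0, "wz": 0},
  {"hand": 70, "tx": 0, "ty": 0, "tz": 0, "wx": 0, "wy": 0, "wz": 0},
  {"hand": 52, "tx": 0, "ty": 0, "tz": 0, "wx": 0, "wy": 0, "wz": 0},
  {"hand": 43, "tx": 0, "ty": 0, "tz": 0, "wx": 0, "wy": 0, "wz": 0},
  {"hand": 40, "tx": 0, "ty": 0, "tz": 0, "wx": 0, "wy": 0, "wz": 0},
  {"hand": 36, "tx": 0, "ty": 0, "tz": 0, "wx": 0, "wy": 0, "wz": 0},
], squeeze=30)

```text
clock: 14.3
eef_pos: [430.6, 145.3, 18.9]
tcp_rot: [-3.141, -0.001, -0.0]
contact_force: [0.1, 1.3, 0.5]
opening: 0.42
grasp_force: 0.5
```

>>> arm_command([
  {"hand": 29, "tx": 0, "ty": 0, "tz": 0, "wx": 0, "wy": 0, "wz": 0},
  {"hand": 29, "tx": 0, "ty": 0, "tz": 0, "wx": 0, "wy": 0, "wz": 0},
  {"hand": 29, "tx": 0, "ty": 0, "tz": 0, "wx": 0, "wy": 0, "wz": 0},
])

```text
clock: 14.68
eef_pos: [430.7, 145.4, 19.0]
tcp_rot: [-3.141, -0.001, -0.0]
contact_force: [-1.4, 1.3, 8.5]
opening: 0.414
grasp_force: 29.1
```

>>> arm_command([
  {"hand": 29, "tx": 0, "ty": 0, "tz": -30, "wx": 0, "wy": 0, "wz": 0},
  {"hand": 29, "tx": 0, "ty": 0, "tz": -40, "wx": 0, "wy": 0, "wz": 0},
  {"hand": 29, "tx": 0, "ty": 0, "tz": -40, "wx": 0, "wy": 0, "wz": 0},
  {"hand": 29, "tx": 6, "ty": 35, "tz": 0, "wx": 0, "wy": 0, "wz": 0},
  {"hand": 29, "tx": 6, "ty": 45, "tz": 0, "wx": 0, "wy": 0, "wz": 0},
  {"hand": 29, "tx": 6, "ty": 45, "tz": 0, "wx": 0, "wy": 0, "wz": 0},
  {"hand": 29, "tx": 6, "ty": 45, "tz": 0, "wx": 0, "wy": 0, "wz": 0},
  {"hand": 29, "tx": 6, "ty": 45, "tz": 0, "wx": 0, "wy": 0, "wz": 0},
])

```text
clock: 15.68
eef_pos: [459.8, -71.4, 128.4]
tcp_rot: [3.142, -0.0, -0.0]
contact_force: [-0.2, 0.8, -0.3]
opening: 0.413
grasp_force: 30.5
```

>>> arm_command([
  {"hand": 29, "tx": 0, "ty": 45, "tz": 0, "wx": 0, "wy": 0, "wz": 0},
  {"hand": 29, "tx": 0, "ty": 45, "tz": 0, "wx": 0, "wy": 0, "wz": 0},
  {"hand": 29, "tx": 0, "ty": 45, "tz": 0, "wx": 0, "wy": 0, "wz": 0},
  {"hand": 29, "tx": 0, "ty": 45, "tz": 0, "wx": 0, "wy": 0, "wz": 0},
  {"hand": 29, "tx": 0, "ty": 45, "tz": 0, "wx": 0, "wy": 0, "wz": 0},
  {"hand": 29, "tx": 0, "ty": 45, "tz": 0, "wx": 0, "wy": 0, "wz": 0},
  {"hand": 29, "tx": 0, "ty": 35, "tz": 0, "wx": 0, "wy": 0, "wz": 0},
  {"hand": 29, "tx": 0, "ty": 25, "tz": 0, "wx": 0, "wy": 0, "wz": 0},
])

```text
clock: 16.68
eef_pos: [459.5, -401.3, 128.2]
tcp_rot: [-3.141, 0.0, -0.001]
contact_force: [0.9, 0.8, -1.4]
opening: 0.409
grasp_force: 30.5
```

>>> arm_command([
  {"hand": 29, "tx": 0, "ty": 0, "tz": 0, "wx": 0, "wy": 0, "wz": -0.1},
  {"hand": 29, "tx": 0, "ty": 0, "tz": 0, "wx": 0, "wy": 0, "wz": -0.1},
  {"hand": 29, "tx": 0, "ty": 0, "tz": 0, "wx": 0, "wy": 0, "wz": 0},
])

```text
clock: 17.05
eef_pos: [459.8, -399.6, 128.1]
tcp_rot: [-3.141, 0.0, 0.199]
contact_force: [-0.2, -0.5, 0.4]
opening: 0.409
grasp_force: 30.5
```

Run:
```python
from h import *
s=r.sense();print(s["eef_pos"],s["tcp_rot"],s["qpos"])
f=grab("wrist","w7");np.savez("w7.npz",**f)
```

```text
[ 459.79499738 -399.62409215  128.14631703] [-3.14102260e+00  3.46808029e-04  1.99335369e-01] [-7.18001113e-01  4.41704838e-01  1.75429601e+00  8.77665338e-05
  9.46255260e-01  6.53408601e-01]
```

View pics/w7.png

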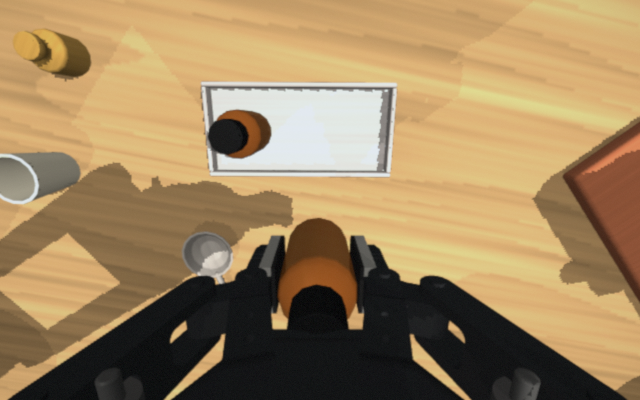

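The bottle is held upright. The tray's corners are at (203,83), (396,84), (391,177) and (210,174), and the kept bottle's cap is at (229,135).

Run:
```python
from h import *
f=np.load("w7.npz")
q=np.array([ray(f,p,18) for p in [(203,83),(396,84),(391,177),(210,174)]]);c=q.mean(0)
k=ray(f,(229,135),84);d=(q[0]+q[3]-q[1]-q[2]);a=np.arctan2(-d[0],d[1])
u=np.array([-np.sin(a),np.cos(a)]);v=np.array([np.cos(a),np.sin(a)])
print(q.tolist(),c,a,k,"kept local",(k-c)@v,(k-c)@u)
t=c-36*u; p=r.sense();yw=p["tcp_rot"][2];e=t-p["eef_pos"][:2]
print(t,"tx",e@[np.cos(yw),np.sin(yw)],"ty",-(e@[-np.sin(yw),np.cos(yw)]))
```

```text
[[538.0, -288.0], [569.0, -445.0], [492.0, -462.0], [463.0, -301.0]] [ 515.5 -374. ] 0.18648690166721676 [ 508. -333.] kept local 0.23175982399728082 41.679686747670985
[ 522.17468293 -409.37581953] tx 59.17290983107945 ty 21.807511827083864
```

>>> arm_command([
  {"hand": 29, "tx": 30, "ty": 11, "tz": 0, "wx": 0, "wy": 0, "wz": 0},
  {"hand": 29, "tx": 29, "ty": 10, "tz": 0, "wx": 0, "wy": 0, "wz": 0},
  {"hand": 29, "tx": 0, "ty": 0, "tz": 0, "wx": 0, "wy": 0, "wz": 0},
  {"hand": 29, "tx": 0, "ty": 0, "tz": 40, "wx": 0, "wy": 0, "wz": 0},
  {"hand": 29, "tx": 0, "ty": 0, "tz": 35, "wx": 0, "wy": 0, "wz": 0},
  {"hand": 29, "tx": 0, "ty": 0, "tz": 18, "wx": 0, "wy": 0, "wz": 0},
  {"hand": 29, "tx": 0, "ty": 0, "tz": 8, "wx": 0, "wy": 0, "wz": 0},
  {"hand": 29, "tx": 0, "ty": 0, "tz": 0, "wx": 0, "wy": 0, "wz": 0},
])

```text
clock: 18.1
eef_pos: [522.0, -409.0, 27.6]
tcp_rot: [3.141, -0.0, 0.199]
contact_force: [0.4, -1.1, -0.7]
opening: 0.41
grasp_force: 30.5
```

>>> arm_command([
  {"hand": 29, "tx": 0, "ty": 0, "tz": 2, "wx": 0, "wy": 0, "wz": 0},
  {"hand": 29, "tx": 0, "ty": 0, "tz": 1, "wx": 0, "wy": 0, "wz": 0},
  {"hand": 29, "tx": 0, "ty": 0, "tz": 1, "wx": 0, "wy": 0, "wz": 0},
  {"hand": 29, "tx": 0, "ty": 0, "tz": 0, "wx": 0, "wy": 0, "wz": 0},
  {"hand": 29, "tx": 0, "ty": 0, "tz": 0, "wx": 0, "wy": 0, "wz": 0},
])

```text
clock: 18.73
eef_pos: [521.9, -408.9, 23.4]
tcp_rot: [3.142, -0.0, 0.2]
contact_force: [0.3, 0.5, -0.5]
opening: 0.408
grasp_force: 30.5
```

Not touching yet, so I'll go down another millimetre before letting go.

>>> arm_command([
  {"hand": 29, "tx": 0, "ty": 0, "tz": 1, "wx": 0, "wy": 0, "wz": 0},
  {"hand": 29, "tx": 0, "ty": 0, "tz": 0, "wx": 0, "wy": 0, "wz": 0},
  {"hand": 29, "tx": 0, "ty": 0, "tz": 0, "wx": 0, "wy": 0, "wz": 0},
])

```text
clock: 19.1
eef_pos: [522.0, -408.9, 23.1]
tcp_rot: [3.141, -0.0, 0.2]
contact_force: [-2.0, 1.2, 7.7]
opening: 0.414
grasp_force: 31.4
```

>>> arm_command([
  {"hand": 39, "tx": 0, "ty": 0, "tz": 0, "wx": 0, "wy": 0, "wz": 0},
  {"hand": 44, "tx": 0, "ty": 0, "tz": 0, "wx": 0, "wy": 0, "wz": 0},
  {"hand": 48, "tx": 0, "ty": 0, "tz": 0, "wx": 0, "wy": 0, "wz": 0},
  {"hand": 48, "tx": 0, "ty": 0, "tz": 0, "wx": 0, "wy": 0, "wz": 0},
  {"hand": 48, "tx": 0, "ty": 0, "tz": -25, "wx": 0, "wy": 0, "wz": 0},
  {"hand": 48, "tx": 0, "ty": 0, "tz": -42, "wx": 0, "wy": 0, "wz": 0},
  {"hand": 75, "tx": 0, "ty": 0, "tz": -45, "wx": 0, "wy": 0, "wz": 0},
  {"hand": 75, "tx": 0, "ty": 0, "tz": 0, "wx": 0, "wy": 0, "wz": 0},
])

```text
clock: 20.1
eef_pos: [524.0, -410.5, 138.4]
tcp_rot: [3.136, -0.005, 0.2]
contact_force: [-0.4, -0.6, -0.4]
opening: 0.881
grasp_force: 0.0
```

>>> arm_command([
  {"hand": 75, "tx": 1, "ty": -40, "tz": 0, "wx": 0, "wy": 0, "wz": 0},
  {"hand": 75, "tx": 0, "ty": -48, "tz": 0, "wx": 0, "wy": 0, "wz": 0},
  {"hand": 75, "tx": 0, "ty": -48, "tz": 0, "wx": 0, "wy": 0, "wz": 0},
  {"hand": 75, "tx": 0, "ty": -48, "tz": 0, "wx": 0, "wy": 0, "wz": 0},
  {"hand": 75, "tx": 0, "ty": -48, "tz": 0, "wx": 0, "wy": 0, "wz": 0},
  {"hand": 75, "tx": 0, "ty": -48, "tz": 0, "wx": 0, "wy": 0, "wz": 0},
  {"hand": 75, "tx": 0, "ty": -48, "tz": 0, "wx": 0, "wy": 0, "wz": 0},
  {"hand": 75, "tx": 0, "ty": -48, "tz": 0, "wx": 0, "wy": 0, "wz": 0},
])

```text
clock: 21.1
eef_pos: [447.2, -38.7, 133.6]
tcp_rot: [-3.141, 0.001, 0.199]
contact_force: [0.4, 0.7, -1.3]
opening: 0.878
grasp_force: 0.0
```

>>> arm_command([
  {"hand": 75, "tx": 0, "ty": -40, "tz": 0, "wx": 0, "wy": 0, "wz": 0},
  {"hand": 75, "tx": 0, "ty": 0, "tz": 0, "wx": 0, "wy": 0, "wz": 0},
  {"hand": 75, "tx": 0, "ty": 0, "tz": 0, "wx": 0, "wy": 0, "wz": 0},
])

```text
clock: 21.48
eef_pos: [440.2, -1.1, 133.9]
tcp_rot: [3.141, 0.001, 0.201]
contact_force: [-0.2, -0.6, 0.4]
opening: 0.875
grasp_force: 0.0
```

Run:
```python
from h import *
s=r.sense();print(s["eef_pos"],s["tcp_rot"])
f=grab("wrist");g=grab("scene")
np.savez("w8.npz",**f)
cv2.imwrite("pics/m8.png",np.vstack([f["image"][...,::-1],np.hstack([cv2.resize(g["image"][140:240,130:260,::-1],None,fx=2,fy=2),np.zeros((200,380,3),np.uint8)])]))
```

```text
[440.22053834  -1.09657394 133.88658174] [3.14143782e+00 5.05723441e-04 2.00716934e-01]
```

View pics/m8.png

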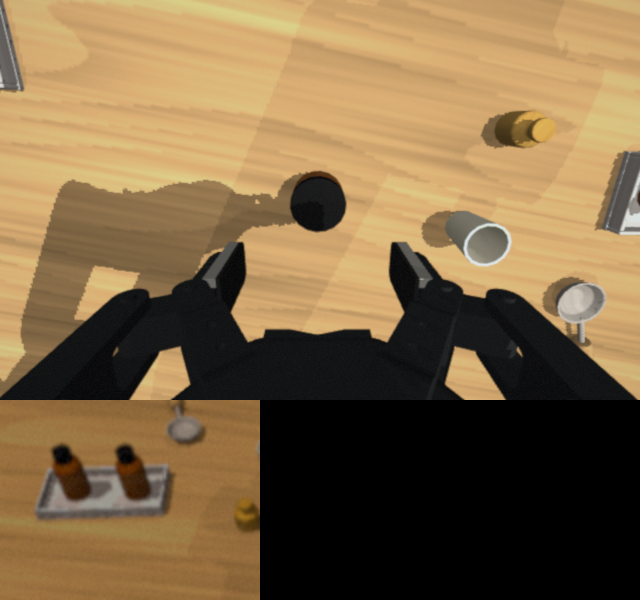

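Both bottles stand upright in the bottle tray. The jar lid's centre is at (318,202), and the cup is to the right, at (475,235).

Run:
```python
from h import *
f=np.load("w8.npz")
for n,p in dict(jar=(318,202,40),cuprim=(463,245,40),cup0=(455,225,0)).items(): print(n,ray(f,p[:2],p[2]))
```

```text
jar [441.  -3.]
cuprim [ 427. -140.]
cup0 [ 434. -150.]
```

>>> arm_command([
  {"hand": 75, "tx": 0, "ty": 1, "tz": 40, "wx": 0, "wy": 0, "wz": 0},
  {"hand": 75, "tx": 0, "ty": 0, "tz": 40, "wx": 0, "wy": 0, "wz": 0},
  {"hand": 75, "tx": 0, "ty": 0, "tz": 30, "wx": 0, "wy": 0, "wz": 0},
  {"hand": 75, "tx": 0, "ty": 0, "tz": 18, "wx": 0, "wy": 0, "wz": 0},
  {"hand": 75, "tx": 0, "ty": 0, "tz": 0, "wx": 0, "wy": 0, "wz": 0},
  {"hand": 60, "tx": 0, "ty": 0, "tz": 0, "wx": 0, "wy": 0, "wz": 0},
  {"hand": 56, "tx": 0, "ty": 0, "tz": 0, "wx": 0, "wy": 0, "wz": 0},
  {"hand": 52, "tx": 0, "ty": 0, "tz": 0, "wx": 0, "wy": 0, "wz": 0},
], squeeze=35)

```text
clock: 22.58
eef_pos: [441.1, -2.0, 7.0]
tcp_rot: [3.141, -0.001, 0.2]
contact_force: [-0.7, -0.2, -0.7]
opening: 0.612
grasp_force: 0.0
```

>>> arm_command([
  {"hand": 43, "tx": 0, "ty": 0, "tz": 0, "wx": 0, "wy": 0, "wz": 0},
  {"hand": 43, "tx": 0, "ty": 0, "tz": 0, "wx": 0, "wy": 0, "wz": 0},
  {"hand": 43, "tx": 0, "ty": 0, "tz": 0, "wx": 0, "wy": 0, "wz": 0},
])

```text
clock: 22.95
eef_pos: [441.0, -1.9, 7.1]
tcp_rot: [3.141, -0.001, 0.2]
contact_force: [-0.8, -1.5, 9.6]
opening: 0.575
grasp_force: 34.8
```

>>> arm_command([
  {"hand": 43, "tx": 0, "ty": 0, "tz": -30, "wx": 0, "wy": 0, "wz": 0},
  {"hand": 43, "tx": 0, "ty": 0, "tz": -40, "wx": 0, "wy": 0, "wz": 0},
  {"hand": 43, "tx": 0, "ty": 0, "tz": -40, "wx": 0, "wy": 0, "wz": 0},
  {"hand": 43, "tx": 8, "ty": -37, "tz": 0, "wx": 0, "wy": 0, "wz": 0},
  {"hand": 43, "tx": 9, "ty": -45, "tz": 0, "wx": 0, "wy": 0, "wz": 0},
  {"hand": 43, "tx": 9, "ty": -45, "tz": 0, "wx": 0, "wy": 0, "wz": 0},
  {"hand": 43, "tx": 9, "ty": -45, "tz": 0, "wx": 0, "wy": 0, "wz": 0},
  {"hand": 43, "tx": 9, "ty": -45, "tz": 0, "wx": 0, "wy": 0, "wz": 0},
])

```text
clock: 23.95
eef_pos: [440.3, 221.1, 116.6]
tcp_rot: [-3.142, -0.0, 0.2]
contact_force: [1.2, -0.6, -0.9]
opening: 0.577
grasp_force: 37.3
```

>>> arm_command([
  {"hand": 43, "tx": 9, "ty": -45, "tz": 0, "wx": 0, "wy": 0, "wz": 0},
  {"hand": 43, "tx": 9, "ty": -45, "tz": 0, "wx": 0, "wy": 0, "wz": 0},
  {"hand": 43, "tx": 9, "ty": -42, "tz": 0, "wx": 0, "wy": 0, "wz": 0},
  {"hand": 43, "tx": 6, "ty": -30, "tz": 0, "wx": 0, "wy": 0, "wz": 0.03},
  {"hand": 43, "tx": 0, "ty": 0, "tz": 0, "wx": 0, "wy": 0, "wz": 0},
  {"hand": 43, "tx": 0, "ty": 0, "tz": 0, "wx": 0, "wy": 0, "wz": 0},
])

```text
clock: 24.7
eef_pos: [440.3, 384.1, 116.1]
tcp_rot: [3.141, 0.001, 0.171]
contact_force: [0.5, 0.6, -0.3]
opening: 0.579
grasp_force: 37.2
```

Run:
```python
from h import *
s=r.sense();print(s["eef_pos"],s["tcp_rot"],s["opening"])
f=grab("wrist","w9");np.savez("w9.npz",**f)
```

```text
[440.30244787 384.14093274 116.10601931] [3.14087406e+00 7.51036422e-04 1.70570213e-01] 0.5788985678490496
```

View pics/w9.png

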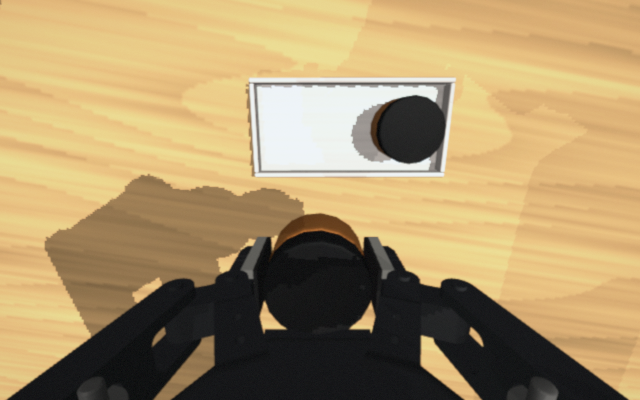

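The jar is held level. The tray's corners are at (249,79), (456,80), (443,177) and (254,177), and the kept jar's lid is at (411,129).

Run:
```python
from h import *
f=np.load("w9.npz")
q=np.array([ray(f,p,18) for p in [(249,79),(456,80),(443,177),(254,177)]]);c=q.mean(0)
k=ray(f,(411,129),44);d=(q[0]+q[3]-q[1]-q[2]);a=np.arctan2(-d[0],d[1])
u=np.array([-np.sin(a),np.cos(a)]);v=np.array([np.cos(a),np.sin(a)])
print(q.tolist(),c,a,k,"kept local",(k-c)@v,(k-c)@u)
t=c+32*u; p=r.sense();yw=p["tcp_rot"][2];e=t-p["eef_pos"][:2]
print(t,"tx",e@[np.cos(yw),np.sin(yw)],"ty",-(e@[-np.sin(yw),np.cos(yw)]))
```

```text
[[530.0, 453.0], [558.0, 292.0], [481.0, 279.0], [453.0, 441.0]] [505.5  366.25] 0.1716681437225008 [515. 326.] kept local 2.4846062144246233 -41.28122129926927
[500.03356128 397.77963761] tx 61.10323283397186 ty -3.6399329704343675
```

>>> arm_command([
  {"hand": 43, "tx": 30, "ty": -1, "tz": 0, "wx": 0, "wy": 0, "wz": 0},
  {"hand": 43, "tx": 31, "ty": 0, "tz": 0, "wx": 0, "wy": 0, "wz": 0},
  {"hand": 43, "tx": 0, "ty": 0, "tz": 0, "wx": 0, "wy": 0, "wz": 0},
  {"hand": 43, "tx": 0, "ty": 0, "tz": 40, "wx": 0, "wy": 0, "wz": 0},
  {"hand": 43, "tx": 0, "ty": 0, "tz": 30, "wx": 0, "wy": 0, "wz": 0},
  {"hand": 43, "tx": 0, "ty": 0, "tz": 12, "wx": 0, "wy": 0, "wz": 0},
  {"hand": 43, "tx": 0, "ty": 0, "tz": 0, "wx": 0, "wy": 0, "wz": 0},
])

```text
clock: 25.62
eef_pos: [500.1, 395.5, 34.0]
tcp_rot: [3.141, 0.001, 0.17]
contact_force: [-0.1, -0.7, -1.1]
opening: 0.574
grasp_force: 37.2
```

Run:
```python
from h import *
print(r.sense()["eef_pos"])
a=grab("scene")["image"][160:260,390:520,::-1]; b=grab("side")["image"][80:180,220:350,::-1]
cv2.imwrite("pics/m10.png",cv2.resize(np.hstack([a,b]),None,fx=3,fy=3,interpolation=2))
```

```text
[500.09217223 395.45089906  33.96444934]
```

View pics/m10.png

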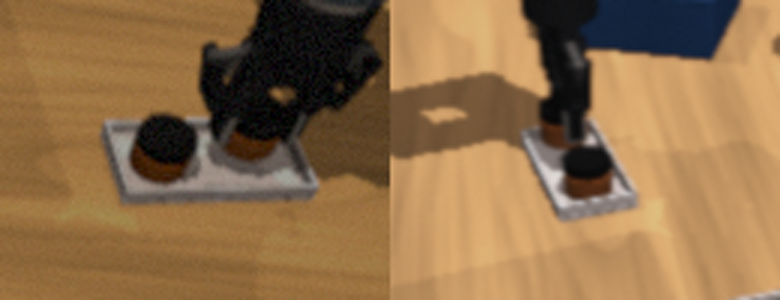

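The held jar is over the free half of the tray, with its fingers between the kept jar and the end wall. I'll lower it.

>>> arm_command([
  {"hand": 43, "tx": 0, "ty": 0, "tz": 10, "wx": 0, "wy": 0, "wz": 0},
  {"hand": 43, "tx": 0, "ty": 0, "tz": 8, "wx": 0, "wy": 0, "wz": 0},
  {"hand": 43, "tx": 0, "ty": 0, "tz": 3, "wx": 0, "wy": 0, "wz": 0},
  {"hand": 43, "tx": 0, "ty": 0, "tz": 1, "wx": 0, "wy": 0, "wz": 0},
  {"hand": 43, "tx": 0, "ty": 0, "tz": 1, "wx": 0, "wy": 0, "wz": 0},
  {"hand": 43, "tx": 0, "ty": 0, "tz": 0, "wx": 0, "wy": 0, "wz": 0},
  {"hand": 43, "tx": 0, "ty": 0, "tz": 0, "wx": 0, "wy": 0, "wz": 0},
])

```text
clock: 26.6
eef_pos: [500.8, 396.2, 11.4]
tcp_rot: [-3.141, -0.0, 0.17]
contact_force: [0.8, 0.4, -0.4]
opening: 0.573
grasp_force: 37.2
```

>>> arm_command([
  {"hand": 43, "tx": 0, "ty": 0, "tz": 1, "wx": 0, "wy": 0, "wz": 0},
  {"hand": 43, "tx": 0, "ty": 0, "tz": 0, "wx": 0, "wy": 0, "wz": 0},
  {"hand": 43, "tx": 0, "ty": 0, "tz": 0, "wx": 0, "wy": 0, "wz": 0},
])

```text
clock: 26.98
eef_pos: [500.9, 396.2, 11.2]
tcp_rot: [-3.141, -0.0, 0.17]
contact_force: [-1.2, -0.9, 7.4]
opening: 0.575
grasp_force: 38.1
```

>>> arm_command([
  {"hand": 52, "tx": 0, "ty": 0, "tz": 0, "wx": 0, "wy": 0, "wz": 0},
  {"hand": 54, "tx": 0, "ty": 0, "tz": 0, "wx": 0, "wy": 0, "wz": 0},
  {"hand": 55, "tx": 0, "ty": 0, "tz": 0, "wx": 0, "wy": 0, "wz": 0},
  {"hand": 55, "tx": 0, "ty": 0, "tz": 0, "wx": 0, "wy": 0, "wz": 0},
  {"hand": 55, "tx": 0, "ty": 0, "tz": -20, "wx": 0, "wy": 0, "wz": 0},
  {"hand": 55, "tx": 0, "ty": 0, "tz": -40, "wx": 0, "wy": 0, "wz": 0},
  {"hand": 55, "tx": 0, "ty": 0, "tz": -50, "wx": 0, "wy": 0, "wz": 0},
  {"hand": 55, "tx": -50, "ty": 0, "tz": -20, "wx": 0, "wy": 0, "wz": 0},
])

```text
clock: 27.98
eef_pos: [455.0, 389.7, 145.1]
tcp_rot: [-3.137, -0.008, 0.168]
contact_force: [0.0, 0.9, -0.3]
opening: 0.645
grasp_force: 0.0
```

>>> arm_command([
  {"hand": 55, "tx": -45, "ty": 0, "tz": 0, "wx": 0, "wy": 0, "wz": 0},
  {"hand": 55, "tx": -30, "ty": 0, "tz": 0, "wx": 0, "wy": 0, "wz": 0},
  {"hand": 55, "tx": 0, "ty": 0, "tz": 0, "wx": 0, "wy": 0, "wz": 0},
  {"hand": 55, "tx": 0, "ty": 0, "tz": 0, "wx": 0, "wy": 0, "wz": 0},
])

```text
clock: 28.48
eef_pos: [378.4, 375.7, 141.4]
tcp_rot: [-3.14, -0.002, 0.17]
contact_force: [0.1, 0.2, -0.5]
opening: 0.642
grasp_force: 0.0
```

Run:
```python
from h import *
a=grab("scene")["image"][140:290,130:530,::-1]; b=grab("side")["image"][100:250,220:420,::-1]
cv2.imwrite("pics/m11.png",np.vstack([cv2.resize(a,None,fx=2,fy=2),cv2.copyMakeBorder(cv2.resize(b,None,fx=2,fy=2),0,0,0,400,0)]))
```

```text
(no output)
```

View pics/m11.png

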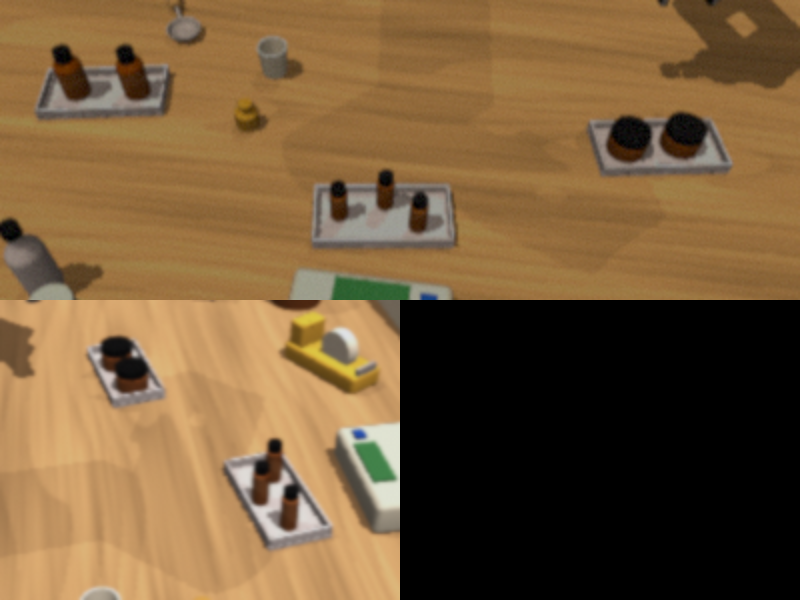

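All of them stand upright in the right trays: bottles at about (100,75), vials at (380,205) and jars at (655,138). The gripper is clear, so I'm handing in.

```bash
python3 -c "
from rig import r
print(r.sign_off())"
```

```text
the job is handed in; nothing more can be done
None
```

The job is handed in after about 29 s of robot time: both vials, the bottle and the jar stand upright and released in their matching trays, and the last pictures show the kept ones still standing too.

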